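# Load the electrode magazine

### The arm

A 6-joint arm with a two-finger parallel gripper is mounted at the origin on the work surface. World frame = base frame: x ahead of the robot, y to its left, z up, the work surface at z = 0. Lengths are in m, angles in rad, forces in N, time in s.
With the tool pointing down it reaches from about 0.4 to 0.825 m from the base axis. Payload 7 kg.
Tool frame: the origin (TCP) lies at the very end of the fingers, on their centre line; the grasp point (between the pads) lies 19 mm behind it; z points along the fingers, y is the direction in which the jaws open and shut (so a half turn about z gives the same grasp; the last joint's range is limited). The gripper opens to 88 mm and grips with 3 to 60 N. Pads are 19 mm wide; open, the fingers measure 130 mm over their backs; the gripper's body (78 mm by 193 mm) begins 47 mm behind the grasp point.
Start: joints at [1.408, 0.359, 0.012, 0, -1.224, -0.288], TCP at [0.294, 0.608, 0.227] pointing down, gripper open.
Joint ranges: [-3.07, 3.07], [-1.43, 2.12], [-1.02, 1.25], [-3.03, 1.67], [-3.05, -0], [-3.03, 3.03]. Speed limits (rad/s): [2.39, 2.39, 3.01, 3.14, 3.14, 3.14].

### API

Orientations are given as [roll, pitch, yaw] about the fixed x, y, z axes, in that order (R = Rz(yaw) Ry(pitch) Rx(roll)).
In Python, from station import arm gives the robot as it stands.
- The arm moves only by the shell command python3 -m inch 'ROWS' [FORCE]. ROWS is text: rows parted by semicolons, each of 7 numbers parted by spaces: the closure, from 0 (fully open) to 1 (shut), then the shift along the tool's x, y, z each as a share of 300 mm, from -1 to 1, then the turn, a rotation vector about the tool's x, y, z each as a share of 60 degrees, from -1 to 1. In form: grip tx ty tz rx ry rz; .... A call has 1 to 12 rows; each row is the pose to reach, as a shift and turn from the pose commanded when the call began, along the tool's axes at that moment; what a row does not reach only later rows make up. A row lasts 1/10 s, in which the tool goes at most 50 mm and 8.59 degrees, less where a joint would pass 70% of its speed; a pose out of reach is approached as far as the arm can. A call with a number of a shift or a turn outside -1 to 1 is refused whole. A call with a gripper value outside its range is refused whole. The fingers move at their own pace and stop on an object; FORCE is the grip in N (left out, the last holds). Time passes only in rows, so rows that repeat a pose let the fingers close. It gives the time, the measured TCP pose, the force and the opening at its end, in the units of the state.
- arm.get_state(): the state, without advancing time (a new reading comes with each control period).
- arm.grab_frame(name): name is "scene" or "top"; returns a dict with "img" (480x640x3 uint8, red, green, blue), "range_z" (480x640 float32, m along the optical axis (not along the pixel's ray), 0 where there is no reading), "fx", "fy", "cx", "cy" (pixels), "extrinsics" (4x4, takes a point from world to camera coordinates). Camera axes: x right, y up, looking along -z (the intrinsics and any distortion apply to the point x, -y, -z); pixel columns grow to the right and rows downward; lengths in m; the calibration is good to about 2 mm. A picture is of the moment at which its call begins.
- arm.job_done(): hands the job in, once; it reports no verdict.
The state is a dict: "t": time; "q": joint angles; "qd": joint speeds; "joint_efforts": joint torques, N m; "eef_pos": TCP position; "ee_rot": TCP orientation; "force": force on the tool from outside, world axes, zero at the start; "moment": the same for the moment, N m; "width": finger opening in m.
Only numpy, scipy, OpenCV 4.12 (cv2) and the standard library are available. Lean on these libraries where they do the work, as an engineer would, in place of code of your own. Each camera call takes 0.05 s, during which the arm holds its last target.

### The job

Lift the loose cover plate off the two pins of the white magazine and set it down flat on the middle of the plywood board, right way up. Then draw the longest tube out of the leaning rack and lower it upright into the magazine's wide hole until it stands on the bottom; set both down gently, do not drop them. Leave the two short tubes in the rack and everything else on the bench where it is.

Things in the scene. Friction and masses are not known exactly. Their poses are not given: they have to be found in the camera images.
- magazine: White fixed block 100 x 150 x 90 mm (x, y, z) on a 130 x 180 x 6 mm foot plate. Origin: centre of its underside. Under the cover its top has a wide hole and, 49 mm from it towards -y, a narrow 15 mm square one (too small for the tube). On the top at y = +60 and -60 mm: dark rails 3 mm high that carry the cover, each with a steel pin 8 mm thick, its tip 115 mm above the bench.
- wide_hole (a point): Centre of the mouth of the magazine's wide hole: at x = 0, y = +22 mm, z = 90 mm in the magazine's frame; 27 mm wide, 75 mm deep, flat bottom (15 mm above the bench).
- cover: Loose steel cover plate 100 x 150 x 6 mm (x, y, z), 0.25 kg. It lies on the magazine's rails at the start (its underside 93 mm above the bench), the two pins passing through its 12 mm square holes (at y = +60 and -60 mm) and standing 16 mm above it. Origin: centre of its underside.
- cover_handle (a point): Grip point in the middle of the cover's black bridge handle, 33 mm above the cover's underside. The handle is a bar along the cover's y, 70 mm long, 16 mm thick (along x), from 26 to 46 mm above the underside, on two 12 mm posts at y = +27 and -27 mm.
- board: Fixed plywood board 240 x 210 x 12 mm (x, y, z) lying on the bench. Origin: centre of its underside; its top is 12 mm above the bench.
- rack: Fixed grey rack with three holes in a row along its y (60 mm apart), 27 mm wide and 60 mm deep, in a block 55 x 190 x 70 mm that leans 29 degrees (0.5 rad; the tubes sag about 4 degrees more): the holes and tubes point up and towards the rack's -x. On a 120 x 200 x 5 mm base. Origin: centre of its underside.
- rack_hole0 (a point): Centre of the mouth of the rack's hole at y = -60 mm. Each mouth is 83 mm above the bench, at x = -4 mm in the rack's frame.
- rack_hole1 (a point): Centre of the mouth of the rack's middle hole.
- rack_hole2 (a point): Centre of the mouth of the rack's hole at y = +60 mm.
- long_tube: The longest tube: round-bottomed aluminium tube 24 mm thick, 170 mm long, with a ribbed grey cap 28 mm thick on its upper 45 mm; 0.11 kg. Origin: tip of its rounded foot, on the axis; its z axis runs up along the tube to the cap. It stands in one of the three rack holes, 60 mm deep, 110 mm showing.
- long_tube_cap (a point): Point on the long tube's axis inside the cap, 148 mm from the foot (22 mm below the top): a good place to grip.
- short_tube_a: Bystander: the same kind of tube but 120 mm long, 60 mm showing above its rack hole. Origin: tip of its rounded foot, on the axis, z up along the tube.
- short_tube_b: Bystander: another 120 mm tube, in the remaining rack hole. Origin: tip of its rounded foot, on the axis, z up along the tube.
- oil_bottle: Bystander: white bottle, 60 mm wide, 150 mm high, standing at the back. Origin: centre of its underside.
- jar: Bystander: glass jar, 64 mm wide, 70 mm high, at the back. Origin: centre of its underside.
- wheel: Bystander: grey grinding wheel lying flat at the back, 100 mm wide, 20 mm thick. Origin: centre of its underside.
- caliper: Bystander: steel caliper 160 mm long lying on the bench near the robot. Origin: its underside.
- screwdriver: Bystander: screwdriver 180 mm long lying on the bench near the robot. Origin: its underside.
Things that resemble listed ones, but are neither listed nor needed, are in the scene too. What is shaped like the long_tube but yellow is not meant. What is shaped like the cover but yellow is not meant.

How it is judged:
By the outcome, as a careful person would: the job done as asked, in the order asked, and still so for the second after the job is handed in, with the robot touching nothing.
It also fails if it takes over 61 s, if anything falls off the work surface, if the arm or the gripper's body presses on something with over 40 N, if the wrist force passes 120 N, or if a joint passes its speed limit or range.

## Working session

There is one attempt and no reset: what is moved stays moved. The work goes in short steps, Python scripts to look and compute and a shell command to move; the robot and the scene stay as the last step left them, time stands still between calls to the robot, and variables do not carry over. Pictures are saved under pics/ and viewed, and the job is handed in when it is done.

```bash
ls; mkdir -p pics
cat > h.py <<'E'
import numpy as np, cv2
from station import arm
def grab(n):
    f=arm.grab_frame(n); return f
def save(img,name): cv2.imwrite('pics/'+name,cv2.cvtColor(img,cv2.COLOR_RGB2BGR))
def world(f,u,v,z=None,plane=None):
    E=np.array(f['extrinsics']);R=E[:3,:3];t=E[:3,3]
    d=np.array([(u-f['cx'])/f['fx'],-(v-f['cy'])/f['fy'],-1.0])
    o=-R.T@t; dw=R.T@d
    if z is None: s=f['range_z'][int(round(v)),int(round(u))]
    else: s=(z-o[2])/dw[2]
    return o+s*dw
def cloud(f):
    E=np.array(f['extrinsics']);R=E[:3,:3];t=E[:3,3]
    v,u=np.mgrid[:480,:640]; s=f['range_z']
    c=np.stack([(u-f['cx'])/f['fx']*s,-(v-f['cy'])/f['fy']*s,-s],-1)
    return (c-t)@R
def proj(f,p):
    E=np.array(f['extrinsics']);c=E[:3,:3]@np.array(p)+E[:3,3]
    return f['cx']+f['fx']*c[0]/-c[2], f['cy']-f['fy']*c[1]/-c[2]
E
python3 - <<'E'
from h import *
for n in ['scene','top']:
    f=grab(n); save(f['img'],n+'0.png'); print({k:v for k,v in f.items() if k not in('img','range_z')}); print((f['range_z']>0).mean())
print(arm.get_state())
E
```

```text
pics
{'fx': 449.64887118312964, 'fy': 449.64887118312964, 'cx': 315.17929138263395, 'cy': 230.77847003559623, 'extrinsics': array([[-0.58035313,  0.81429102,  0.01097149,  0.25425121],
       [-0.54530381, -0.39857899,  0.73741342,  0.20024561],
       [ 0.60484213,  0.42197739,  0.67535256, -1.62200478],
       [ 0.        ,  0.        ,  0.        ,  1.        ]])}
0.9945768229166667
{'fx': 546.3680160273666, 'fy': 546.3680160273666, 'cx': 320.966417214382, 'cy': 242.9281299522163, 'extrinsics': array([[ 0.00130576, -0.99967793, -0.02534442,  0.06990398],
       [ 0.98310234, -0.00335608,  0.18302602, -0.51009422],
       [-0.18305213, -0.02515514,  0.98278133, -1.20318583],
       [ 0.        ,  0.        ,  0.        ,  1.        ]])}
0.995947265625
{'t': 0.1, 'q': array([ 1.40810325e+00,  3.59276187e-01,  1.11831711e-02, -3.07220021e-04,
       -1.22410131e+00, -2.88129278e-01]), 'qd': array([-9.63800311e-05, -2.16755724e-03,  2.09534771e-03,  1.41937000e-03,
       -1.13296285e-03,  1.20932135e-03]), 'joint_efforts': array([-1.98305199e-03, -5.84161627e+01,  2.93750256e+01,  7.01553494e+00,
        1.01956030e-02, -4.92726917e-05]), 'eef_pos': array([0.29392043, 0.60717739, 0.22575612]), 'ee_rot': array([ 3.14017021e+00, -1.20368543e-04, -4.50926864e-01]), 'force': array([ 0.66588348, -0.83851594, -0.55923094]), 'moment': array([-0.04595694,  0.00014595,  0.05796911]), 'width': 0.08783584132244693}
```

View pics/scene0.png

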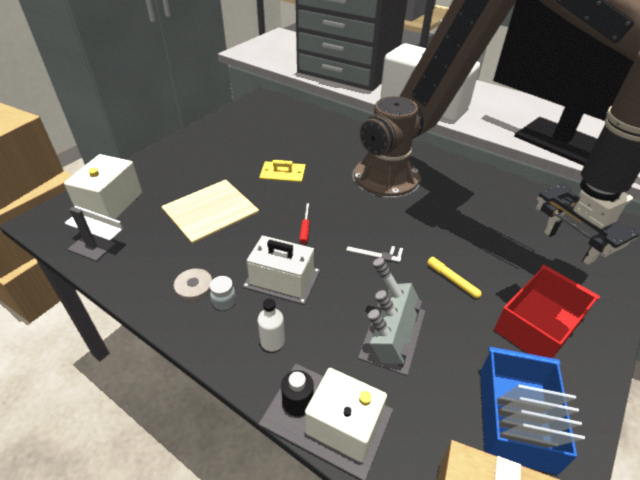

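View pics/top0.png

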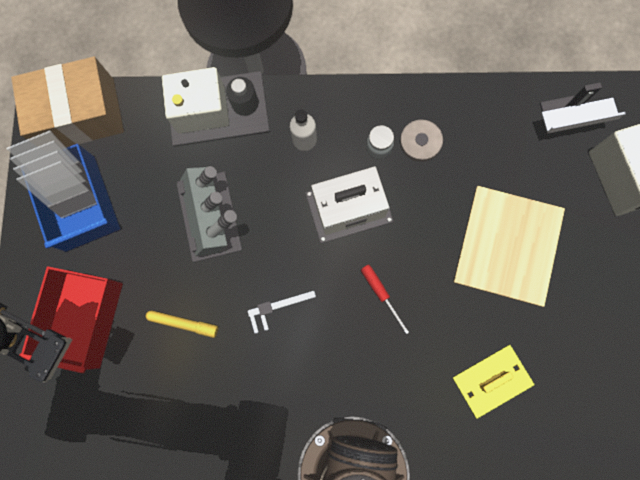

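Top view: the steel cover with black handle sits on the magazine at about (350,193). The yellow cover at (493,380) is a decoy. The plywood board is at about (510,245). Tubes in the rack are at (208,176), (212,198) and (228,220); the last stands out tallest in the scene view at (385,275). The yellow tube at (180,323) is a decoy.

I'll measure next, with close crops.

```bash
cat > m.py <<'E'
from h import *
f=grab('top'); g=grab('scene'); C=cloud(f)
img=f['img']; hsv=cv2.cvtColor(img,cv2.COLOR_RGB2HSV)
def rect(mask,z,name,roi,F=f):
    m=np.zeros(mask.shape,np.uint8); x0,y0,x1,y1=roi; m[y0:y1,x0:x1]=mask[y0:y1,x0:x1]
    cs,_=cv2.findContours(m,cv2.RETR_EXTERNAL,cv2.CHAIN_APPROX_NONE)
    c=max(cs,key=cv2.contourArea)[:,0,:].astype(float)
    P=np.array([world(F,u,v,z)[:2] for u,v in c])*1000
    r=cv2.minAreaRect(P.astype(np.float32)); print(name,r); return r
Z=C[...,2]
rect((Z>0.006)&(Z<0.02)&(hsv[...,1]>50),0.012,'board',(430,170,590,320))
rect((Z>0.094)&(Z<0.106),0.099,'cover depth',(290,150,410,250))
rect((Z>0.125)&(Z<0.16),0.139,'handle',(290,150,410,250))
rect((Z>0.125)&(Z<0.16)&(img.sum(-1)<200),0.139,'handle dark',(290,150,410,250))
for n,(x0,y0,x1,y1),F in [('rack',(170,150,260,270),f),('mag',(295,155,405,250),f),('rack_s',(340,240,440,380),g),('mag_s',(230,225,330,305),g)]:
    a=F['img'][y0:y1,x0:x1]; k=5; save(cv2.resize(a,None,fx=k,fy=k,interpolation=cv2.INTER_CUBIC),n+'.png')
E
python3 m.py; cd pics; python3 -c "
import cv2,numpy as np
a=[cv2.resize(cv2.imread(n+'.png'),(400,300)) for n in ['rack','rack_s','mag','mag_s']]
cv2.imwrite('mont.png',np.vstack([np.hstack(a[:2]),np.hstack(a[2:])]))"
```

```text
board ((512.3826904296875, -368.7149658203125), (212.80445861816406, 242.0493621826172), 73.8268051147461)
cover depth ((606.75537109375, 5.413475036621094), (101.76422882080078, 149.63955688476562), 16.655839920043945)
handle ((605.065185546875, 5.435581207275391), (19.166723251342773, 69.74488830566406), 16.905210494995117)
handle dark ((597.9555053710938, 4.630741119384766), (4.269125938415527, 64.10884857177734), 16.136798858642578)
```

View pics/mont.png

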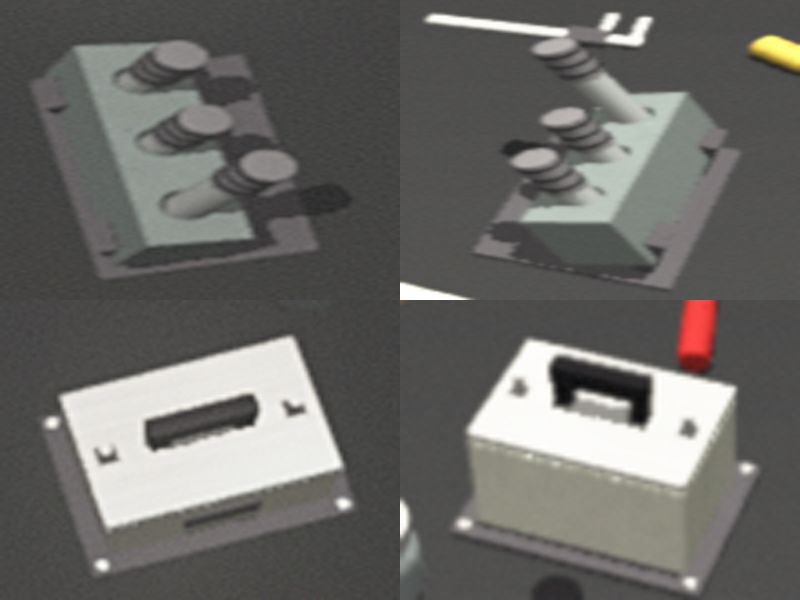

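Crops confirm the choice. The long tube is the one at top (228,220) / scene (385,275), and the white-covered magazine with the black handle is at top (350,193). Next: move helper, then approach the handle.

```bash
cat > plan.py <<'E'
import numpy as np,sys
from scipy.spatial.transform import Rotation as Ro
from station import arm
def R_rpy(r): return Ro.from_euler('xyz',r)
def go(p,R,p0=None,R0=None,quiet=False):
    s=arm.get_state()
    p0=s['eef_pos'] if p0 is None else np.array(p0); R0=R_rpy(s['ee_rot']) if R0 is None else R0
    d=R0.inv().apply(np.array(p)-p0)/0.3; w=(R0.inv()*R).as_rotvec()/np.radians(60)
    print('tcp',s['eef_pos'].round(4),'rpy deg',np.degrees(s['ee_rot']).round(2),'t',round(s['t'],2),'F',s['force'].round(1),'w',round(s['width'],4))
    print('row',np.round(d,3),np.round(w,3),'dist',np.linalg.norm(np.array(p)-p0).round(3))
def down(yawdeg): return Ro.from_euler('xyz',[180,0,yawdeg],degrees=True)
E
python3 - <<'E'
from plan import *
go([0.606,0.0054,0.24],down(-73.3))
go([0.45,0.306,0.24],down(-50))
E
```

```text
tcp [0.294  0.6073 0.226 ] rpy deg [ 1.7994e+02 -1.0000e-02 -2.5830e+01] t 0.2 F [0.3 0.  0.3] w 0.0876
row [ 1.81   1.353 -0.045] [ 0.001 -0.001  0.791] dist 0.678
tcp [0.294  0.6073 0.226 ] rpy deg [ 1.7994e+02 -1.0000e-02 -2.5830e+01] t 0.2 F [0.3 0.  0.3] w 0.0876
row [ 0.906  0.677 -0.046] [ 0.001 -0.     0.403] dist 0.34
```

```bash
cat > rk.py <<'E'
from h import *
f=grab('top'); g=grab('scene')
for F,(x0,y0,x1,y1) in [(f,(170,150,260,270)),(g,(340,240,440,380))]:
    C=cloud(F); m=np.zeros((480,640),bool); m[y0:y1,x0:x1]=1
    P=C[m&(C[...,2]>0.095)]; print(len(P),P.min(0).round(3),P.max(0).round(3))
    k=P[P[:,2]>0.15]; print('long',len(k),k.mean(0).round(4), k[np.argmax(k[:,2])].round(4))
C=cloud(f); m=np.zeros((480,640),bool); m[150:270,165:260]=1
# top face of the block: normals
b=C[m&(C[...,2]>0.05)&(C[...,2]<0.1)]
best=None;rng=np.random.default_rng(0)
for _ in range(3000):
    q=b[rng.integers(0,len(b),3)]; n=np.cross(q[1]-q[0],q[2]-q[0]); l=np.linalg.norm(n)
    if l<1e-5: continue
    n=n/l; n*=np.sign(n[2]); 
    if n[2]<0.75 or n[2]>0.95: continue
    i=np.abs((b-q[0])@n)<0.002
    if best is None or i.sum()>best[0]: best=(i.sum(),i)
q=b[best[1]];c=q.mean(0);n=np.linalg.svd(q-c,full_matrices=False)[2][2];n*=np.sign(n[2])
print('face',len(q),c.round(4),n.round(4),'tilt',np.degrees(np.arccos(n[2])).round(1),'az of lean',np.degrees(np.arctan2(n[1],n[0])).round(1))
bm=m&(C[...,2]>-0.02)&(C[...,2]<0.02)
E
python3 rk.py
```

```text
1087 [0.281 0.038 0.095] [0.675 0.375 1.278]
long 270 [0.5016 0.2296 0.3384] [0.2811 0.0379 1.2776]
1162 [0.496 0.247 0.095] [1.238 0.557 0.945]
long 258 [0.7246 0.3427 0.3658] [1.2378 0.5572 0.945 ]
face 821 [0.5821 0.3329 0.0867] [ 0.1164 -0.4608  0.8798] tilt 28.4 az of lean -75.8
```

```bash
python3 -m inch '0 0.15 0.12 -0.08 0 0 0.06; 0 0.3 0.22 -0.1 0 0 0.14; 0 0.45 0.33 -0.1 0 0 0.2; 0 0.6 0.45 -0.1 0 0 0.28; 0 0.75 0.56 -0.1 0 0 0.35; 0 0.9 0.68 -0.1 0 0 0.4; 0 0.9 0.68 -0.1 0 0 0.4; 0 0.9 0.68 -0.1 0 0 0.4; 0 0.9 0.68 -0.1 0 0 0.4'
python3 - <<'E'
from plan import *
go([0.606,0.0054,0.22],down(-73.3))
E
```

```text
t: 1.2
eef_pos: [0.4487, 0.3053, 0.2569]
ee_rot: [-3.141, 0.0, -0.872]
force: [0.2, 0.7, 0.0]
width: 0.0878
tcp [0.4487 0.3053 0.2569] rpy deg [-1.7996e+02  1.0000e-02 -4.9960e+01] t 1.2 F [0.2 0.7 0. ] w 0.0878
row [1.103 0.242 0.122] [-0.001  0.     0.389] dist 0.341
```

```bash
python3 -m inch '0 0.15 0.04 0 0 0 0.06; 0 0.3 0.07 0 0 0 0.12; 0 0.45 0.1 0 0 0 0.19; 0 0.6 0.13 0.02 0 0 0.25; 0 0.75 0.17 0.05 0 0 0.31; 0 0.9 0.2 0.08 0 0 0.389; 0 1 0.24 0.1 0 0 0.389; 0 1 0.24 0.1 0 0 0.389; 0 1 0.24 0.1 0 0 0.389'
cat > t.py <<'E'
from h import *
f=grab('top'); save(f['img'],'top1.png')
C=cloud(f);m=np.zeros((480,640),bool); m[150:270,165:260]=1
g=grab('scene'); save(g['img'],'scene1.png')
D=cloud(g);k=np.zeros((480,640),bool); k[240:380,340:440]=1
a=np.array([0.582,0.333,0.085]);
P=np.vstack([C[m],D[k]]); P=P[(P[:,2]>0.1)&(P[:,2]<0.2)&(P[:,0]<0.60)&(P[:,0]>0.45)]
np.save('P.npy',P);print(len(P))
for z in np.arange(0.1,0.19,0.01):
    q=P[abs(P[:,2]-z)<0.005]; 
    if len(q): print(round(z,2),len(q),q.min(0).round(3),q.max(0).round(3))
E
python3 t.py
python3 - <<'E'
from plan import *
go([0.606,0.0054,0.22],down(-73.3))
E
```

```text
t: 2.1
eef_pos: [0.5869, 0.0309, 0.2259]
ee_rot: [3.141, 0.0, -1.278]
force: [-0.5, 0.3, 0.5]
width: 0.0876
491
0.1 27 [0.531 0.293 0.1  ] [0.599 0.332 0.105]
0.11 54 [0.528 0.291 0.105] [0.6   0.33  0.115]
0.12 58 [0.529 0.28  0.115] [0.599 0.326 0.125]
0.13 80 [0.532 0.279 0.125] [0.6   0.319 0.135]
0.14 60 [0.532 0.264 0.135] [0.599 0.312 0.145]
0.15 44 [0.533 0.262 0.145] [0.557 0.29  0.155]
0.16 52 [0.535 0.257 0.155] [0.559 0.286 0.165]
0.17 74 [0.532 0.248 0.165] [0.56  0.278 0.175]
0.18 42 [0.533 0.257 0.175] [0.556 0.273 0.182]
tcp [0.5868 0.0319 0.2266] rpy deg [-179.99    0.    -73.09] t 2.2 F [ 0.1  0.7 -0.1] w 0.0879
row [ 0.103 -0.036  0.022] [-0.     0.     0.003] dist 0.033
```

View pics/scene1.png

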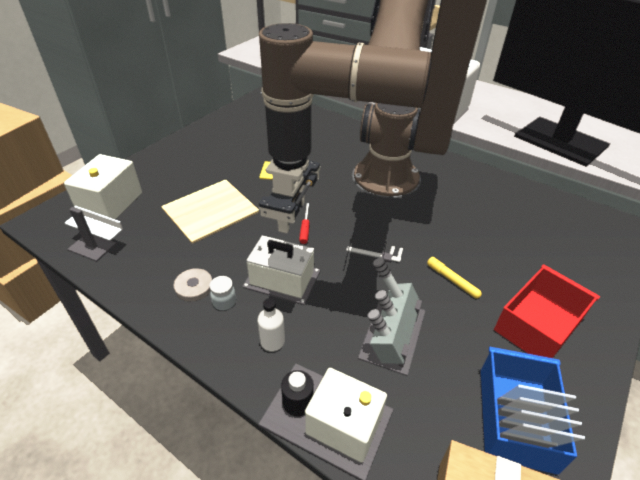

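Scene view shows the gripper at (285,195), near the handle at (280,245). Moving over and down.

```bash
python3 -m inch '0 0.103 -0.036 0.03 0 0 0.003; 0 0.103 -0.036 0.03 0 0 0.003; 0 0.103 -0.036 0.13 0 0 0.003; 0 0.103 -0.036 0.23 0 0 0.003; 0 0.103 -0.036 0.33 0 0 0.003; 0 0.103 -0.036 0.395 0 0 0.003; 0 0.103 -0.036 0.395 0 0 0.003; 0 0.103 -0.036 0.395 0 0 0.003' 25
python3 - <<'E'
from plan import *
go([0.6055,0.0054,0.107],down(-73.3))
from h import *
g=grab('scene'); save(cv2.resize(g['img'][180:320,220:360],None,fx=4,fy=4),'s2.png')
g=grab('top'); save(cv2.resize(g['img'][130:270,280:420],None,fx=4,fy=4),'t2.png')
E
```

```text
t: 3.0
eef_pos: [0.6064, 0.0053, 0.1088]
ee_rot: [-3.141, -0.0, -1.278]
force: [0.2, 0.6, 0.7]
width: 0.0877
tcp [0.6064 0.0053 0.1088] rpy deg [-1.7998e+02 -2.0000e-02 -7.3240e+01] t 3.0 F [0.2 0.6 0.7] w 0.0877
row [-0.001  0.003  0.006] [-0.    -0.     0.001] dist 0.002
```

View pics/s2.png

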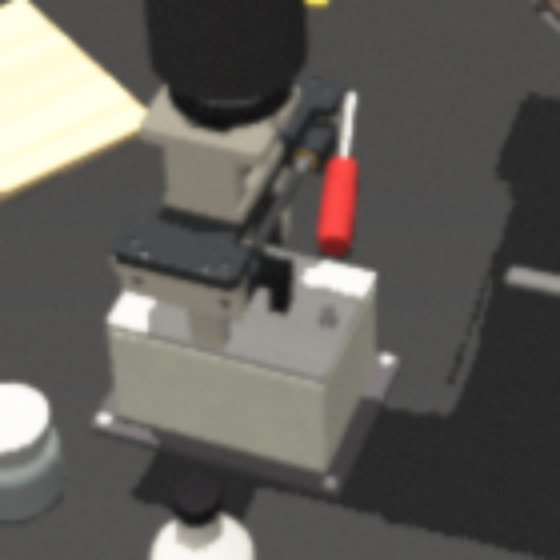

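View pics/t2.png

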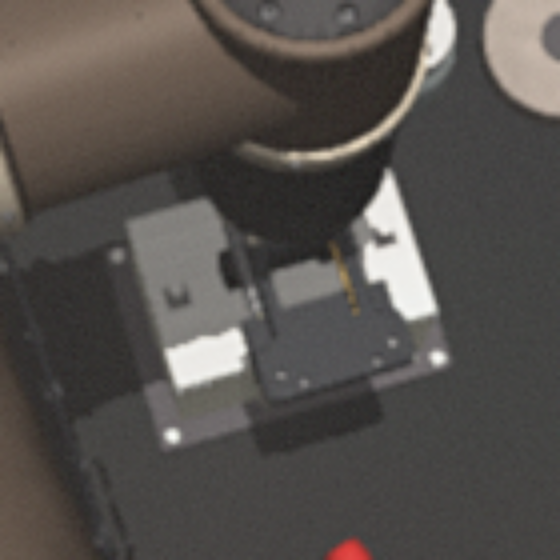

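The gripper straddles the handle, with the bar between the fingers and both pins visible clear of them. Closing.

```bash
python3 -m inch '1 0 0 0 0 0 0; 1 0 0 0 0 0 0; 1 0 0 0 0 0 0; 1 0 0 0 0 0 0; 1 0 0 0 0 0 0; 1 0 0 0 0 0 0; 1 0 0 0 0 0 0; 1 0 0 0 0 0 0' 35
```

```text
t: 3.9
eef_pos: [0.606, 0.0041, 0.108]
ee_rot: [3.141, -0.0, -1.28]
force: [1.2, -0.2, 0.1]
width: 0.0291
```

```bash
python3 -m inch '1 0 0 0 0 0 0; 1 0 0 0 0 0 0; 1 0 0 0 0 0 0; 1 0 0 0 0 0 0' 35
```

```text
t: 4.3
eef_pos: [0.6061, 0.0042, 0.1081]
ee_rot: [-3.141, -0.0, -1.28]
force: [-0.1, 0.7, -0.4]
width: 0.0159
```

```bash
python3 -m inch '1 0 0 -0.01 0 0 0; 1 0 0 -0.02 0 0 0; 1 0 0 -0.04 0 0 0; 1 0 0 -0.06 0 0 0; 1 0 0 -0.1 0 0 0; 1 0 0 -0.15 0 0 0; 1 0 0 -0.25 0 0 0; 1 0 0 -0.35 0 0 0; 1 0 0 -0.42 0 0 0; 1 0 0 -0.42 0 0 0'
python3 - <<'E'
from plan import *
go([0.5124,-0.3687,0.25],down(-73.2-32.9))
E
```

```text
t: 5.3
eef_pos: [0.6079, 0.0043, 0.2388]
ee_rot: [-3.134, -0.001, -1.28]
force: [0.8, -0.3, -2.6]
width: 0.0156
tcp [0.6079 0.0043 0.2388] rpy deg [-1.7959e+02 -5.0000e-02 -7.3320e+01] t 5.3 F [ 0.8 -0.3 -2.6] w 0.0156
row [ 1.1    0.662 -0.041] [-0.007  0.001  0.546] dist 0.385
```

```bash
python3 -m inch '1 0.11 0.066 -0.02 0 0 0.055; 1 0.22 0.132 -0.02 0 0 0.11; 1 0.33 0.2 -0.02 0 0 0.164; 1 0.44 0.264 -0.02 0 0 0.22; 1 0.55 0.33 -0.02 0 0 0.27; 1 0.66 0.4 -0.02 0 0 0.33; 1 0.77 0.46 -0.02 0 0 0.38; 1 0.88 0.53 -0.02 0 0 0.44; 1 0.99 0.595 -0.02 0 0 0.49; 1 1 0.6 -0.02 0 0 0.546; 1 1 0.6 -0.02 0 0 0.546'
python3 - <<'E'
from plan import *
go([0.5124,-0.3687,0.2],down(-73.2-32.9))
from h import *
g=grab('scene'); save(g['img'],'s3.png')
g=grab('top'); save(g['img'],'t3.png')
x0,y0=300,150; save(cv2.resize(g['img'][y0:y0+110,x0:x0+110],None,fx=5,fy=5),'t3c.png')
E
```

```text
t: 6.4
eef_pos: [0.5184, -0.3359, 0.239]
ee_rot: [3.14, 0.0, -1.855]
force: [-0.0, -0.3, -2.6]
width: 0.016
tcp [ 0.5184 -0.3359  0.239 ] rpy deg [ 1.799e+02  2.000e-02 -1.063e+02] t 6.4 F [-0.  -0.3 -2.6] w 0.016
row [ 0.111 -0.012  0.13 ] [ 0.002  0.    -0.003] dist 0.051
```

View pics/s3.png

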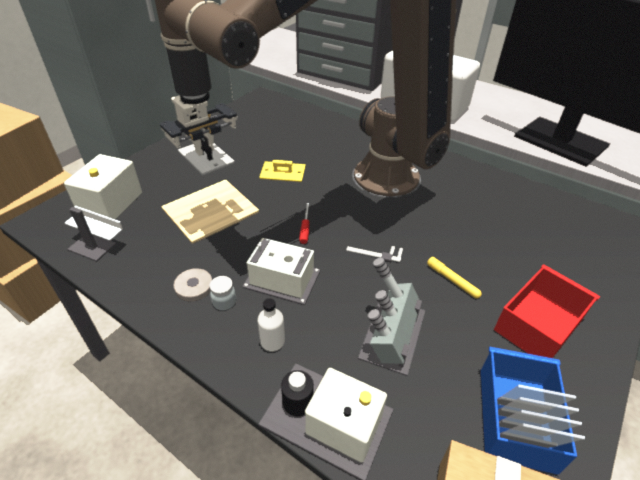

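View pics/t3.png

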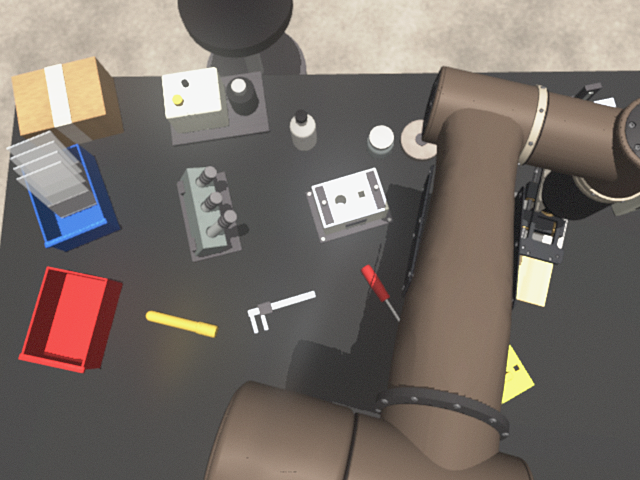

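View pics/t3c.png

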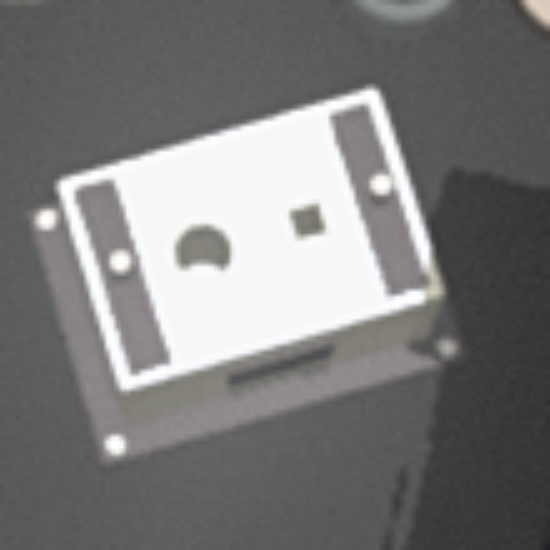

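The magazine is uncovered. The wide hole is at crop (203,248), so top (340.6,199.6), on the +y side. The cover is held level at scene (205,155). Next: over the board and down.

```bash
python3 -m inch '1 0.06 -0.006 0 0 0 0; 1 0.111 -0.012 0.02 0 0 -0.003; 1 0.111 -0.012 0.1 0 0 -0.003; 1 0.111 -0.012 0.2 0 0 -0.003; 1 0.111 -0.012 0.3 0 0 -0.003; 1 0.111 -0.012 0.4 0 0 -0.003; 1 0.111 -0.012 0.5 0 0 -0.003; 1 0.111 -0.012 0.58 0 0 -0.003; 1 0.111 -0.012 0.63 0 0 -0.003; 1 0.111 -0.012 0.65 0 0 -0.003; 1 0.111 -0.012 0.66 0 0 -0.003; 1 0.111 -0.012 0.66 0 0 -0.003'
python3 - <<'E'
from plan import *
go([0.5124,-0.3687,0.027],down(-73.2-32.9))
from h import *
g=grab('scene'); x0,y0=140,120; save(cv2.resize(g['img'][y0:y0+130,x0:x0+140],None,fx=5,fy=5),'s4.png')
E
```

```text
t: 7.7
eef_pos: [0.5141, -0.3679, 0.0423]
ee_rot: [-3.141, -0.0, -1.848]
force: [-0.1, -0.3, -2.5]
width: 0.0158
tcp [ 0.5141 -0.3679  0.0423] rpy deg [-1.7998e+02 -1.0000e-02 -1.0589e+02] t 7.7 F [-0.1 -0.3 -2.5] w 0.0158
row [0.004 0.005 0.051] [-0.    -0.     0.004] dist 0.015
```

View pics/s4.png

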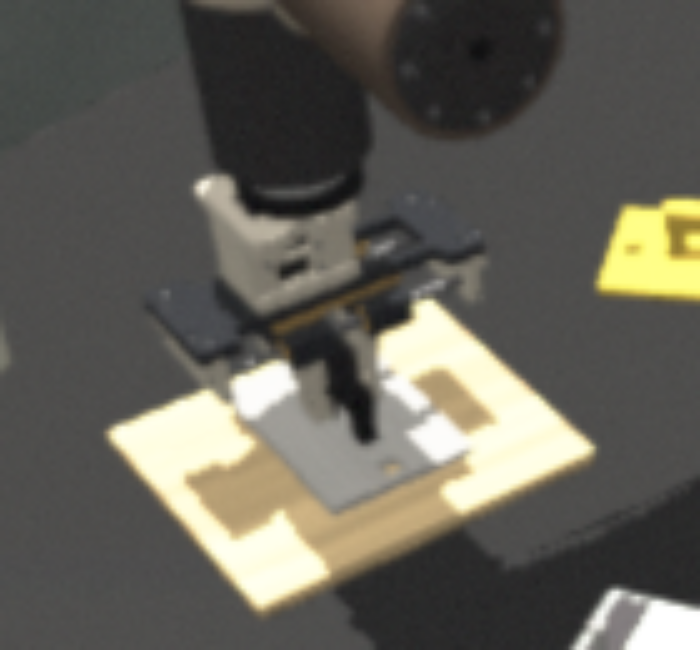

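Cover hovers level over the board's middle. Lowering slowly until contact.

```bash
python3 -m inch '1 0 0 0.01 0 0 0; 1 0 0 0.02 0 0 0; 1 0 0 0.03 0 0 0; 1 0 0 0.036 0 0 0; 1 0 0 0.04 0 0 0; 1 0 0 0.043 0 0 0; 1 0 0 0.043 0 0 0'
```

```text
t: 8.45
eef_pos: [0.5137, -0.3678, 0.029]
ee_rot: [3.141, 0.0, -1.849]
force: [-0.4, -0.7, -3.0]
width: 0.0156
```

```bash
python3 -m inch '1 0 0 0.002 0 0 0; 1 0 0 0.004 0 0 0; 1 0 0 0.006 0 0 0; 1 0 0 0.007 0 0 0; 1 0 0 0.007 0 0 0'
```

```text
t: 8.95
eef_pos: [0.5138, -0.3678, 0.0271]
ee_rot: [3.142, 0.0, -1.849]
force: [0.4, -0.5, -2.9]
width: 0.0157
```

```bash
python3 -m inch '1 0 0 0.002 0 0 0; 1 0 0 0.004 0 0 0; 1 0 0 0.005 0 0 0; 1 0 0 0.005 0 0 0'
```

```text
t: 9.35
eef_pos: [0.5138, -0.3679, 0.027]
ee_rot: [-3.141, -0.0, -1.848]
force: [-4.4, 4.4, 9.6]
width: 0.0159
```

Contact (force now upward). Open and retreat.

```bash
python3 -m inch '1 0 0 -0.003 0 0 0; 0.8 0 0 -0.003 0 0 0; 0 0 0 -0.003 0 0 0; 0 0 0 -0.003 0 0 0; 0 0 0 -0.003 0 0 0; 0 0 0 -0.003 0 0 0'; python3 -m inch '0 0 0 -0.02 0 0 0; 0 0 0 -0.06 0 0 0; 0 0 0 -0.15 0 0 0; 0 0 0 -0.3 0 0 0; 0 0 0 -0.45 0 0 0; 0 0 0 -0.6 0 0 0; 0 0 0 -0.75 0 0 0'
cat > ax.py <<'E'
from h import *
f=grab('top'); g=grab('scene'); save(f['img'],'t5.png'); save(g['img'],'s5.png')
k=5
a=cv2.resize(f['img'][160:260,180:260],None,fx=k,fy=k,interpolation=cv2.INTER_CUBIC)
b=cv2.resize(g['img'][250:350,345:425],None,fx=k,fy=k,interpolation=cv2.INTER_CUBIC)
save(np.hstack([a,b])[:,:800],'ab.png')
E
python3 ax.py
```

```text
t: 9.95
eef_pos: [0.5138, -0.3679, 0.0264]
ee_rot: [3.142, -0.0, -1.849]
force: [-0.2, 0.4, 0.1]
width: 0.0439
t: 10.65
eef_pos: [0.5134, -0.3678, 0.2549]
ee_rot: [-3.14, -0.0, -1.849]
force: [1.4, -0.8, 0.4]
width: 0.0871
```

View pics/ab.png

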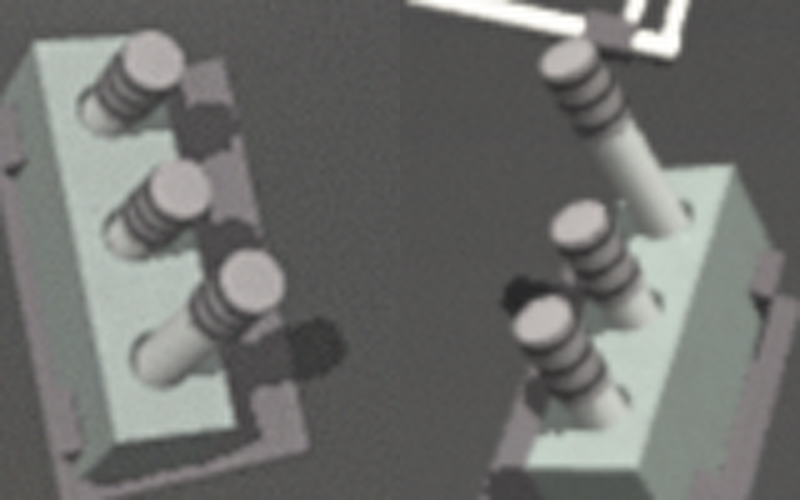

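View pics/s5.png

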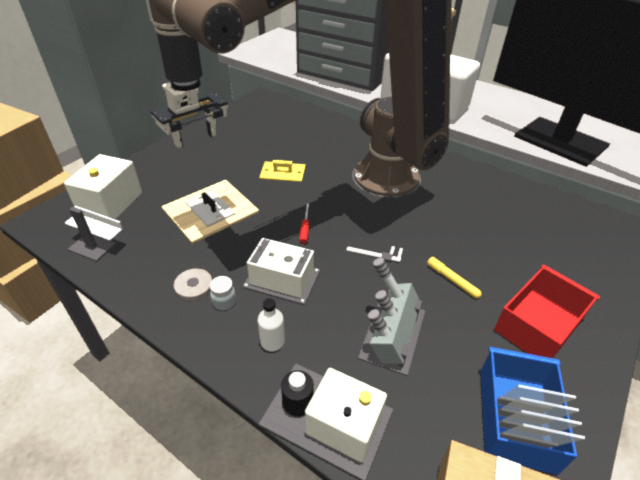

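The cover lies flat on the board's middle, around scene (210,208). Next, zoom in on the long tube to take its centreline in both views.

Run:
```python
import cv2,numpy as np
k=10
f=cv2.imread('pics/t5.png');g=cv2.imread('pics/s5.png')
a=cv2.resize(f[202:250,198:238],None,fx=k,fy=k,interpolation=cv2.INTER_CUBIC)
b=cv2.resize(g[252:300,368:408],None,fx=k,fy=k,interpolation=cv2.INTER_CUBIC)
o=np.hstack([a,b])
for i in range(0,800,100): cv2.line(o,(i,0),(i,479),(0,0,255) if i==400 else (120,120,0),1)
for i in range(0,480,100): cv2.line(o,(0,i),(799,i),(120,120,0),1)
cv2.imwrite('pics/z.png',o)
```

```text
(no output)
```

View pics/z.png

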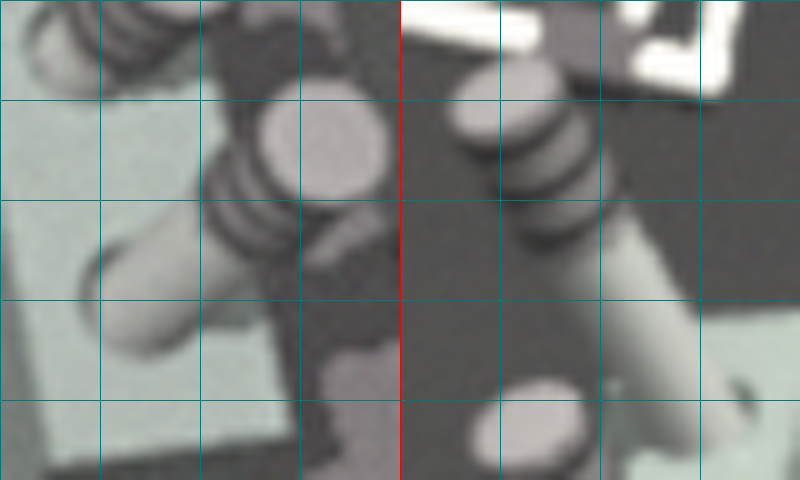

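```bash
cat > ax2.py <<'E'
from h import *
f=grab('top'); g=grab('scene')
def ray(F,x,y,x0,y0):
    u=x0+(x+.5)/10-.5; v=y0+(y+.5)/10-.5
    E=np.array(F['extrinsics']); o=-E[:3,:3].T@E[:3,3]; p=world(F,u,v,0.0); return o,(p-o)/np.linalg.norm(p-o)
def tri(r1,r2):
    A=sum(np.eye(3)-np.outer(d,d) for o,d in(r1,r2)); b=sum((np.eye(3)-np.outer(d,d))@o for o,d in(r1,r2))
    p=np.linalg.solve(A,b); return p,[np.linalg.norm(np.cross(p-o,d)) for o,d in (r1,r2)]
T=lambda x,y:ray(f,x,y,198,202); S=lambda x,y:ray(g,x-400,y,368,252)
top,e=tri(T(323,140),S(508,97)); print('cap top',top.round(4),np.round(e,4))
b1,b2=T(142,300),S(695,405)
n1=np.cross(T(323,140)[1],b1[1]);n2=np.cross(S(508,97)[1],b2[1])
d=np.cross(n1,n2);d/=np.linalg.norm(d);d*=np.sign(d[2]);
print('axis',d.round(4),'tilt',np.degrees(np.arccos(d[2])).round(1),'az',np.degrees(np.arctan2(d[1],d[0])).round(1))
print('mouth tri',[x for x in tri(b1,b2)])
P=np.load('P.npy'); 
# check: cloud distances to axis
for D,nm in((d,'planes'),(np.array([np.sin(.5+.07)*np.cos(np.radians(-75.8)),np.sin(.57)*np.sin(np.radians(-75.8)),np.cos(.57)]),'33deg')):
    r=P-top; s=r@D; rad=np.linalg.norm(r-np.outer(s,D),axis=1)
    for lo,hi in((-.04,-.025),(-.025,-.005),(-.1,-.08),(-.08,-.065),(-.065,-.05)):
        i=(s>lo)&(s<hi)&(rad<.02); print(nm,lo,i.sum(),np.median(rad[i]).round(4),rad[i].std().round(4))
from scipy.optimize import least_squares
i=None; D=d
def res(x,Q,s0):
    a=np.array([x[2],x[3],1]);a/=np.linalg.norm(a); r=Q-np.array([x[0],x[1],top[2]]); s=r@a
    rad=np.linalg.norm(r-np.outer(s,a),axis=1); return rad-np.where(s>-0.045,.014,.012)
r=P-top;s=r@D;rad=np.linalg.norm(r-np.outer(s,D),axis=1)
Q=P[(rad<.02)&(s<-.004)&(s>-.1)]
o=least_squares(res,[top[0],top[1],d[0]/d[2],d[1]/d[2]],args=(Q,0),loss='soft_l1',f_scale=.001)
a=np.array([o.x[2],o.x[3],1]);a/=np.linalg.norm(a)
print('cloud fit',len(Q),o.x[:2].round(4),a.round(4),'tilt',np.degrees(np.arccos(a[2])).round(1),'az',np.degrees(np.arctan2(a[1],a[0])).round(1),np.sqrt(np.mean(o.fun**2)).round(4))
print('grip pt planes',(top-.022*d).round(4),'fit',(np.array([*o.x[:2],top[2]])-.022*a).round(4))
# short tubes/ rack-mouth check: foot
print('foot',(top-.17*d).round(4))
E
python3 ax2.py
```

```text
cap top [0.5453 0.2572 0.1727] [0.0008 0.0008]
axis [ 0.1357 -0.529   0.8377] tilt 33.1 az -75.6
mouth tri [array([0.5302259 , 0.31334679, 0.08439986]), [np.float64(0.00012876432425566636), np.float64(0.00012876432425545733)]]
planes -0.04 63 0.0141 0.0012
planes -0.025 83 0.014 0.0012
planes -0.1 31 0.012 0.0014
planes -0.08 49 0.0124 0.0013
planes -0.065 51 0.0124 0.0017
33deg -0.04 63 0.0142 0.0013
33deg -0.025 83 0.014 0.0012
33deg -0.1 31 0.0125 0.0015
33deg -0.08 49 0.0126 0.0014
33deg -0.065 51 0.0125 0.0018
cloud fit 313 [0.5448 0.2574] [ 0.1263 -0.5312  0.8378] tilt 33.1 az -76.6 0.0014
grip pt planes [0.5423 0.2688 0.1543] fit [0.542  0.2691 0.1543]
foot [0.5222 0.3471 0.0303]
```

Both estimates agree: two-view centreline and depth points give tilt 33.1° and azimuth about −76°, and the grip point is (0.542,0.269,0.154). Heading back.

```bash
cat >> plan.py <<'E'
az=np.radians(-76);ti=np.radians(33.1)
a=np.array([np.sin(ti)*np.cos(az),np.sin(ti)*np.sin(az),np.cos(ti)])
def tubeR():
    z=-a; y=np.array([np.sin(az),-np.cos(az),0]); x=np.cross(y,z); return Ro.from_matrix(np.column_stack([x,y,z]))
grip=np.array([0.5422,0.2690,0.1543])
E
python3 - <<'E'
from plan import *
print(a,tubeR().as_matrix())
go([0.54,0.0,0.26],down(-90))
s=arm.get_state(); print(s['q'].round(3))
go(grip+0.075*a,tubeR())
E
```

```text
[ 0.13211402 -0.5298804   0.83771872] [[ 0.2026625  -0.97029573 -0.13211402]
 [-0.81283489 -0.2419219   0.5298804 ]
 [-0.54610196  0.         -0.83771872]]
tcp [ 0.5142 -0.3679  0.2541] rpy deg [-179.76   -0.   -105.93] t 10.85 F [ 0.2  0.3 -2.2] w 0.0874
row [-1.203  0.254 -0.021] [-0.004 -0.001 -0.265] dist 0.369
[-0.313  0.271 -0.05  -0.    -1.245  0.035]
tcp [ 0.5142 -0.3679  0.2541] rpy deg [-179.76   -0.   -105.93] t 10.85 F [ 0.2  0.3 -2.2] w 0.0874
row [-1.949  0.425  0.121] [-0.148 -0.54  -0.484] dist 0.6
```

```bash
python3 -m inch '0 -0.12 0.03 -0.01 0 0 -0.03; 0 -0.25 0.06 -0.02 0 0 -0.07; 0 -0.4 0.09 -0.04 0 0 -0.11; 0 -0.55 0.12 -0.06 0 0 -0.15; 0 -0.7 0.15 -0.08 0 0 -0.19; 0 -0.85 0.18 -0.08 0 0 -0.23; 0 -1 0.22 -0.08 0 0 -0.26; 0 -1 0.22 -0.08 0 0 -0.26'
python3 - <<'E'
from plan import *
go(grip+0.075*a,tubeR())
E
```

```text
t: 11.65
eef_pos: [0.5321, -0.0569, 0.2746]
ee_rot: [3.14, 0.001, -1.571]
force: [-0.9, -0.3, 0.5]
width: 0.0878
tcp [ 0.5321 -0.0569  0.2746] rpy deg [ 1.7992e+02  4.0000e-02 -9.0000e+01] t 11.65 F [-0.9 -0.3  0.5] w 0.0878
row [-0.954 -0.067  0.192] [-0.066 -0.548 -0.227] dist 0.293
```

```bash
python3 -m inch '0.2 -0.1 -0.01 0 -0.01 -0.06 -0.03; 0.4 -0.2 -0.015 0 -0.02 -0.14 -0.06; 0.42 -0.3 -0.02 0.02 -0.03 -0.22 -0.1; 0.42 -0.42 -0.03 0.03 -0.04 -0.3 -0.13; 0.42 -0.55 -0.04 0.05 -0.05 -0.38 -0.16; 0.42 -0.68 -0.05 0.07 -0.06 -0.46 -0.2; 0.42 -0.8 -0.06 0.1 -0.066 -0.548 -0.227; 0.42 -0.9 -0.067 0.15 -0.066 -0.548 -0.227; 0.42 -0.954 -0.067 0.192 -0.066 -0.548 -0.227; 0.42 -0.954 -0.067 0.192 -0.066 -0.548 -0.227; 0.42 -0.954 -0.067 0.192 -0.066 -0.548 -0.227'
python3 - <<'E'
from plan import *
go(grip-0.019*a,tubeR())
s=arm.get_state(); print(s['q'].round(3))
from h import *
g=grab('scene'); x0,y0=320,160; save(cv2.resize(g['img'][y0:y0+200,x0:x0+200],None,fx=3,fy=3),'s6.png')
E
```

```text
t: 12.75
eef_pos: [0.5538, 0.2244, 0.2169]
ee_rot: [3.141, 0.576, -1.332]
force: [-0.2, -0.4, 0.3]
width: 0.0512
tcp [0.5538 0.2244 0.2169] rpy deg [179.94  33.01 -76.34] t 12.75 F [-0.2 -0.4  0.3] w 0.0512
row [-0.015  0.002  0.322] [-0.002 -0.001 -0.005] dist 0.097
[ 0.305  0.29  -0.012 -0.603 -1.284  0.113]
```

View pics/s6.png

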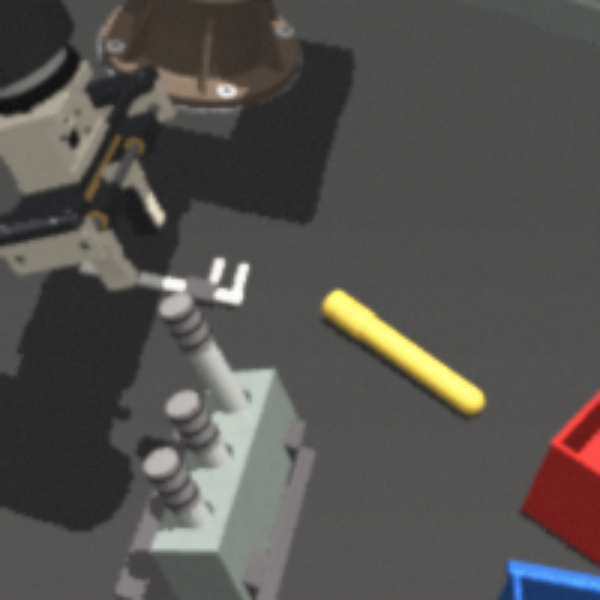

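Gripper tilted in line with the long tube, crop (180,305). Advancing part way, then checking.

```bash
python3 -m inch '0.42 -0.015 0.002 0.02 -0.002 0 -0.005; 0.42 -0.015 0.002 0.08 -0.002 0 -0.005; 0.42 -0.015 0.002 0.14 -0.002 0 -0.005; 0.42 -0.015 0.002 0.18 -0.002 0 -0.005; 0.42 -0.015 0.002 0.2 -0.002 0 -0.005; 0.42 -0.015 0.002 0.2 -0.002 0 -0.005'
python3 - <<'E'
from plan import *
go(grip-0.019*a,tubeR())
from h import *
g=grab('scene'); x0,y0=330,200; A=cv2.resize(g['img'][y0:y0+130,x0:x0+100],(400,520),interpolation=cv2.INTER_CUBIC)
g=grab('top'); x0,y0=170,140; B=cv2.resize(g['img'][y0:y0+130,x0:x0+100],(400,520),interpolation=cv2.INTER_CUBIC)
save(np.hstack([A,B]),'s7.png')
E
```

```text
t: 13.4
eef_pos: [0.5449, 0.2603, 0.1696]
ee_rot: [-3.14, 0.577, -1.325]
force: [-0.2, 0.9, -0.6]
width: 0.0507
tcp [0.5449 0.2603 0.1696] rpy deg [-179.89   33.03  -75.94] t 13.4 F [-0.2  0.9 -0.6] w 0.0507
row [0.002 0.002 0.123] [-0.001 -0.001  0.001] dist 0.037
```

View pics/s7.png

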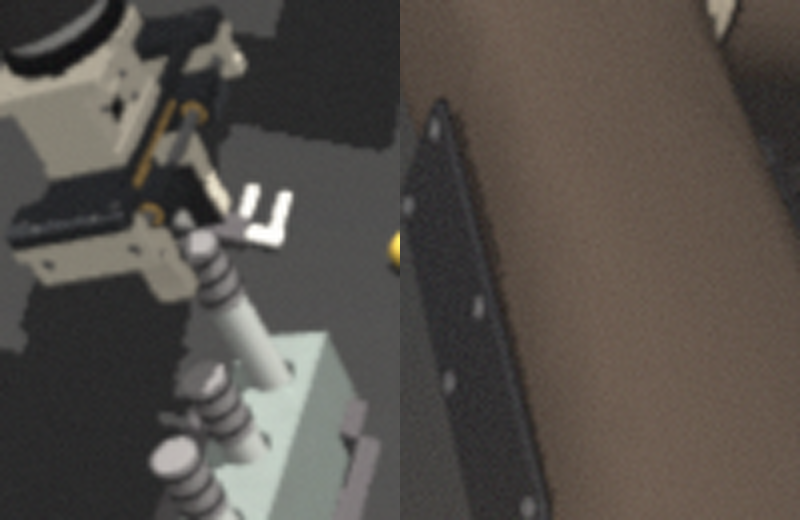

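Fingertips at crop (180,297) and (228,208) straddle the cap at (203,245). Advance to the grip and close.

```bash
python3 -m inch '0.42 0.002 0.002 0.03 0 0 0; 0.42 0.002 0.002 0.06 0 0 0; 0.42 0.002 0.002 0.09 0 0 0; 0.42 0.002 0.002 0.118 0 0 0; 0.42 0.002 0.002 0.118 0 0 0; 1 0.002 0.002 0.118 0 0 0; 1 0.002 0.002 0.118 0 0 0; 1 0.002 0.002 0.118 0 0 0; 1 0.002 0.002 0.118 0 0 0; 1 0.002 0.002 0.118 0 0 0; 1 0.002 0.002 0.118 0 0 0' 25
python3 - <<'E'
from plan import *
go(grip-0.019*a,tubeR())
E
```

```text
t: 14.6
eef_pos: [0.5402, 0.2782, 0.1403]
ee_rot: [-3.138, 0.577, -1.325]
force: [-0.6, -0.7, 1.7]
width: 0.0273
tcp [0.5402 0.2782 0.1403] rpy deg [-179.81   33.04  -75.92] t 14.6 F [-0.6 -0.7  1.7] w 0.0273
row [0.001 0.001 0.007] [-0.002 -0.001  0.001] dist 0.002
```

```bash
python3 -m inch '1 0 0 0 0 0 0; 1 0 0 -0.01 0 0 0; 1 0 0 -0.02 0 0 0; 1 0 0 -0.03 0 0 0; 1 0 0 -0.04 0 0 0; 1 0 0 -0.05 0 0 0; 1 0 0 -0.05 0 0 0' 30
```

```text
t: 15.3
eef_pos: [0.5423, 0.2702, 0.1531]
ee_rot: [-3.138, 0.577, -1.325]
force: [-0.4, 1.0, 0.3]
width: 0.0275
```

```bash
python3 -m inch '1 0 0 -0.03 0 0 0; 1 0 0 -0.06 0 0 0; 1 0 0 -0.09 0 0 0; 1 0 0 -0.12 0 0 0; 1 0 0 -0.16 0 0 0; 1 0 0 -0.22 0 0 0; 1 0 0 -0.3 0 0 0; 1 0 0 -0.35 0 0 0; 1 0 0 -0.35 0 0 0' 30
python3 - <<'E'
from h import *
g=grab('scene'); x0,y0=250,160; save(cv2.resize(g['img'][y0:y0+200,x0:x0+200],None,fx=3,fy=3),'s8.png')
E
```

```text
t: 16.2
eef_pos: [0.5572, 0.2136, 0.243]
ee_rot: [-3.134, 0.576, -1.324]
force: [-1.0, 1.0, -1.4]
width: 0.0275
```

View pics/s8.png

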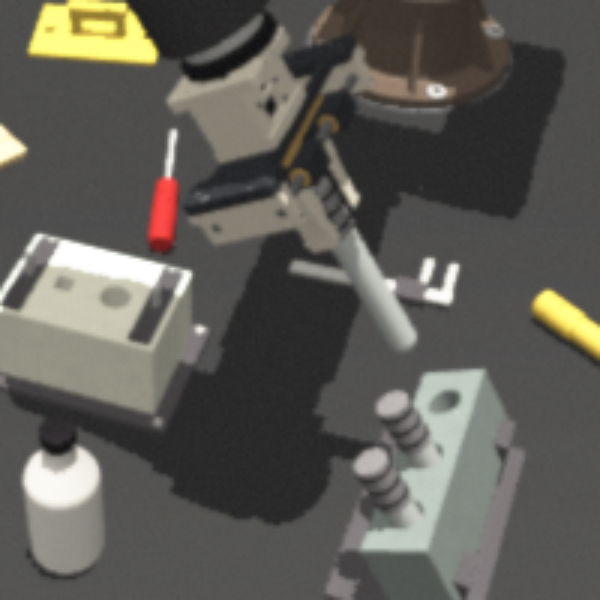

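The tube is clear of the rack and the short tubes are still in place. Now the hole position from both views (pins and hole mouth).

```bash
python3 - <<'E'
from h import *
f=arm.grab_frame('top')
def up(x,y,k,x0,y0): return (x0+(x+.5)/k-.5, y0+(y+.5)/k-.5)
im=cv2.imread('pics/t3.png',0).astype(float); sc=cv2.imread('pics/s5.png',0).astype(float)
# hole blob top view
for nm,I,(u,v) in(('top',im,(340.6,199.6)),('scene',sc,(288,259))):
    x0,y0=int(u-16),int(v-16); a=I[y0:y0+32,x0:x0+32].astype(np.uint8)
    cv2.imwrite(f'pics/h_{nm}.png',cv2.resize(a,None,fx=12,fy=12,interpolation=cv2.INTER_CUBIC)); print(nm,x0,y0)
p1=world(f,*up(120,261,5,300,150),0.115);p2=world(f,*up(380,184,5,300,150),0.115)
h=world(f,*up(203,248,5,300,150),0.09)
print(p1.round(4),p2.round(4),np.linalg.norm(p1-p2).round(4),((p1+p2)/2).round(4),'yaw',np.degrees(np.arctan2(*(p1-p2)[[1,0]])).round(2))
d=(p1-p2)[:2];d/=np.linalg.norm(d); print('hole from pins',((p1+p2)/2)[:2]+.022*d,'raw blob',h.round(4))
print('from cover', np.array([.606,.0054])+.022*np.array([np.cos(np.radians(106.7)),np.sin(np.radians(106.7))]))
E
python3 -c "
import cv2,numpy as np
o=np.hstack([cv2.imread('pics/h_top.png'),cv2.imread('pics/h_scene.png')])
for i in range(0,768,96): cv2.line(o,(i,0),(i,383),(0,0,255),1)
for i in range(0,384,96): cv2.line(o,(0,i),(767,i),(0,0,255),1)
cv2.imwrite('pics/h2.png',o)"
```

```text
top 324 183
scene 272 243
[0.5895 0.062  0.115 ] [ 0.6239 -0.0525  0.115 ] 0.1196 [0.6067 0.0047 0.115 ] yaw 106.7
hole from pins [0.60037694 0.0258147 ] raw blob [0.602  0.0253 0.09  ]
from cover [0.59967807 0.02647209]
```

View pics/h2.png

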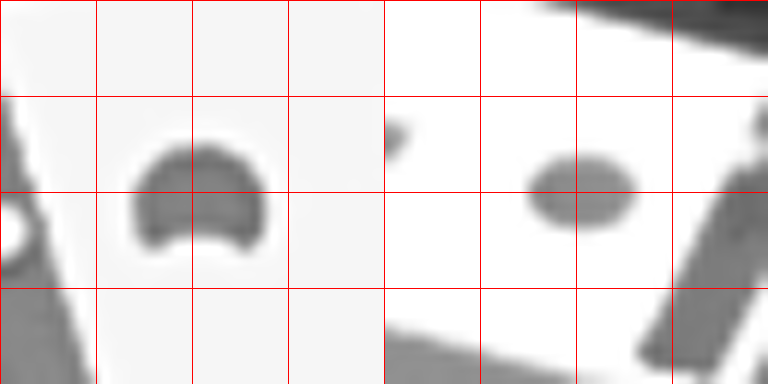

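Run:
```python
from h import *
f=arm.grab_frame('top');g=arm.grab_frame('scene')
print(world(f,324+200/12-.5,183+209.5/12-.5,.09).round(4),world(g,272+197.5/12-.5,243+191.5/12-.5,.09).round(4))
from plan import *
go([0.5572,0.2136,0.30],down(-80))
go([0.6005,0.0255,0.285],down(-76))
```

```text
[0.6002 0.0254 0.09  ] [0.6024 0.0278 0.09  ]
tcp [0.5551 0.215  0.2396] rpy deg [-179.95   33.05  -75.99] t 16.4 F [-0.3 -0.3 -1. ] w 0.0275
row [-0.105 -0.006 -0.172] [0.018 0.551 0.065] dist 0.06
tcp [0.5551 0.215  0.2396] rpy deg [-179.95   33.05  -75.99] t 16.4 F [-0.3 -0.3 -1. ] w 0.0275
row [ 0.462  0.006 -0.481] [-0.001  0.551 -0.   ] dist 0.2
```

```bash
python3 -m inch '1 -0.03 0 -0.06 0 0.03 0; 1 -0.08 0 -0.13 0 0.1 0; 1 -0.1 0 -0.2 0 0.18 0; 1 -0.05 0 -0.24 0 0.26 0; 1 0.03 0 -0.28 0 0.34 0; 1 0.12 0 -0.32 0 0.42 0; 1 0.22 0 -0.37 0 0.5 0; 1 0.32 0 -0.42 0 0.551 0; 1 0.41 0 -0.46 0 0.551 0; 1 0.46 0.006 -0.48 0 0.551 0; 1 0.462 0.006 -0.481 0 0.551 0; 1 0.462 0.006 -0.481 0 0.551 0'
cat > v.py <<'E'
from h import *
import sys
from plan import *
go([0.6005,0.0255,0.285],down(-76))
n=sys.argv[1]
f=grab('top');g=grab('scene'); save(f['img'],'T'+n+'.png');save(g['img'],'S'+n+'.png')
A=cv2.resize(g['img'][190:310,230:330],(400,480),interpolation=cv2.INTER_CUBIC)
B=cv2.resize(f['img'][130:250,290:390],(400,480),interpolation=cv2.INTER_CUBIC)
save(np.hstack([A,B]),'V'+n+'.png')
E
python3 v.py 9
```

```text
t: 17.6
eef_pos: [0.6008, 0.0253, 0.2855]
ee_rot: [-3.14, 0.0, -1.328]
force: [-0.4, 0.9, -0.5]
width: 0.0275
tcp [0.6008 0.0253 0.2855] rpy deg [-179.91    0.    -76.07] t 17.6 F [-0.4  0.9 -0.5] w 0.0275
row [-0.001  0.001  0.002] [-0.002  0.    -0.001] dist 0.001
```

View pics/V9.png

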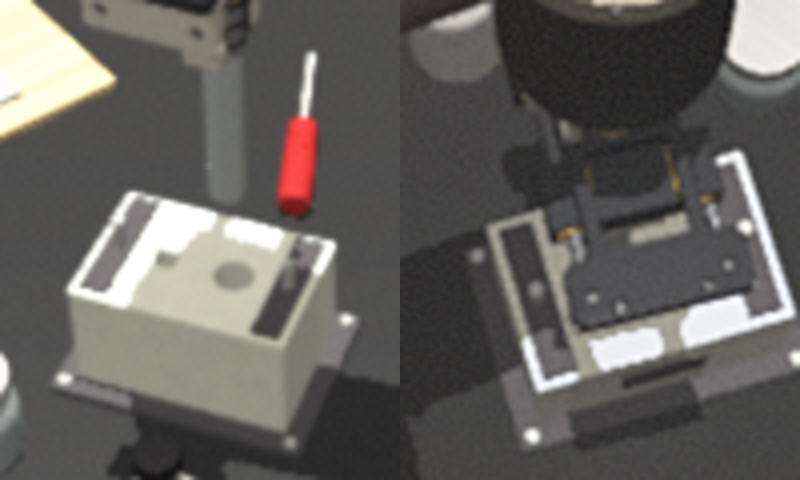

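Tube hangs near-vertical above the hole: foot crop (228,203), hole (235,276). Checking the tube's line in the scene view against a vertical through the hole.

```bash
cat > tl.py <<'E'
from h import *
import sys
from scipy.ndimage import gaussian_filter1d
g=arm.grab_frame('scene')
I=cv2.cvtColor(g['img'],cv2.COLOR_RGB2GRAY).astype(float)
k=8; rows=[int(r) for r in sys.argv[1].split(',')]
hx,hy=0.6024,0.0278  # hole as seen in this view
for r in rows:
    s=gaussian_filter1d(I[r-1:r+2].mean(0),0.7); d=np.diff(s); 
    u0=287; L=np.argmax(d[u0-12:u0])+u0-12; R=np.argmin(d[u0:u0+12])+u0
    def sub(i,s): 
        a,b,c=s*d[i-1],s*d[i],s*d[i+1]; return i+.5+(a-c)/(2*(a-2*b+c))
    l,rr=sub(L,1),sub(R,-1)
    # expected u of vertical through hole at this row
    zs=np.linspace(0.05,0.35,601); pr=np.array([proj(g,[hx,hy,z]) for z in zs]); j=np.argmin(abs(pr[:,1]-r))
    print(r,'edges',round(l,2),round(rr,2),'w',round(rr-l,2),'mid',round((l+rr)/2,2),'expect',pr[j,0].round(2),'z',zs[j].round(3))
E
python3 tl.py 208,212,216,220,224,228,232,236
```

```text
208 edges 280.3 290.17 w 9.87 mid 285.23 expect 285.79 z 0.262
212 edges 280.38 290.15 w 9.78 mid 285.27 expect 285.97 z 0.25
216 edges 280.59 290.17 w 9.58 mid 285.38 expect 286.14 z 0.238
220 edges 280.87 290.3 w 9.42 mid 285.58 expect 286.31 z 0.225
224 edges 281.07 290.36 w 9.29 mid 285.71 expect 286.48 z 0.212
228 edges 281.23 290.67 w 9.43 mid 285.95 expect 286.65 z 0.198
232 edges 281.32 290.62 w 9.3 mid 285.97 expect 286.83 z 0.185
236 edges 281.62 290.85 w 9.23 mid 286.23 expect 287.0 z 0.171
```

Run:
```python
import cv2
a=cv2.imread('pics/S9.png')[185:275,255:325]
cv2.imwrite('pics/S9z.png',cv2.resize(a,None,fx=6,fy=6,interpolation=cv2.INTER_CUBIC))
```

```text
(no output)
```

View pics/S9z.png

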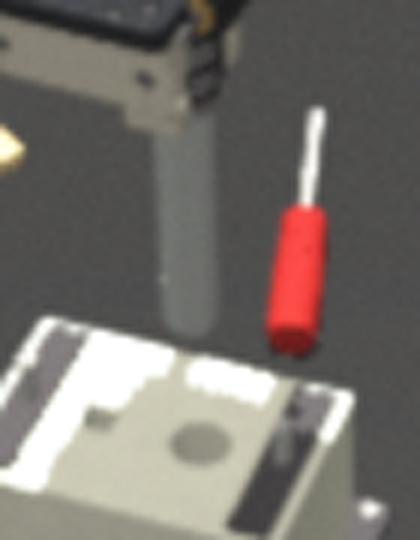

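```bash
python3 -m inch '1 -0.004 0.002 0.05 0 0 0; 1 -0.004 0.002 0.1 0 0 0; 1 -0.004 0.002 0.15 0 0 0; 1 -0.004 0.002 0.18 0 0 0; 1 -0.004 0.002 0.195 0 0 0; 1 -0.004 0.002 0.195 0 0 0; 1 -0.004 0.002 0.195 0 0 0'
python3 v.py 10; python3 tl.py 222,226,230,234,238,242,246,250
python3 - <<'E'
import cv2
a=cv2.imread('pics/S10.png')[210:290,255:325]
cv2.imwrite('pics/S10z.png',cv2.resize(a,None,fx=7,fy=7,interpolation=cv2.INTER_CUBIC))
from h import *
g=arm.grab_frame('scene');C=cloud(g)
for z0,z1 in((.12,.135),(.135,.15),(.15,.17)):
    m=np.zeros((480,640),bool);m[200:270,270:300]=1
    P=C[m&(C[...,2]>z0)&(C[...,2]<z1)]; P=P[(np.hypot(P[:,0]-.60,P[:,1]-.026)<.025)]
    # fit circle r=12 centre
    from scipy.optimize import least_squares
    o=least_squares(lambda x:np.hypot(P[:,0]-x[0],P[:,1]-x[1])-.012,[.597,.022],loss='soft_l1',f_scale=.001); print(z0,len(P),o.x.round(4),np.median(abs(o.fun)).round(4))
E
```

```text
t: 18.45
eef_pos: [0.6007, 0.0264, 0.2282]
ee_rot: [-3.138, -0.001, -1.327]
force: [-0.4, -0.8, -1.5]
width: 0.0278
tcp [0.6007 0.0264 0.2282] rpy deg [-1.798e+02 -3.000e-02 -7.601e+01] t 18.45 F [-0.4 -0.8 -1.5] w 0.0278
row [ 0.003  0.001 -0.189] [-0.003 -0.001 -0.   ] dist 0.057
222 edges 276.47 287.03 w 10.56 mid 281.75 expect 286.4 z 0.218
226 edges 281.32 291.15 w 9.83 mid 286.24 expect 286.57 z 0.205
230 edges 281.63 291.05 w 9.42 mid 286.34 expect 286.74 z 0.192
234 edges 281.86 291.14 w 9.28 mid 286.5 expect 286.91 z 0.178
238 edges 282.14 291.22 w 9.08 mid 286.68 expect 287.09 z 0.164
242 edges 281.4 291.35 w 9.96 mid 286.38 expect 287.26 z 0.15
246 edges 275.0 297.01 w 22.02 mid 286.0 expect 287.43 z 0.136
250 edges 287.65 297.45 w 9.8 mid 292.55 expect 287.6 z 0.122
0.12 42 [0.6005 0.0259] 0.0006
0.135 36 [0.6167 0.0394] 0.0022
0.15 52 [0.6008 0.026 ] 0.0007
```

View pics/S10z.png

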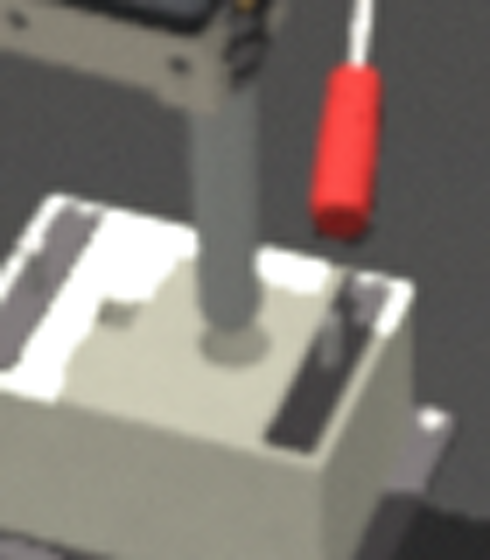

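Run:
```python
from h import *
for n in('scene','top'):
    g=arm.grab_frame(n);C=cloud(g)
    m=(abs(C[...,0]-.606)<.045)&(abs(C[...,1]-.005)<.05)&(C[...,2]>.08)&(C[...,2]<.1)
    print(n,m.sum(),np.median(C[m][:,2]).round(4), np.percentile(C[m][:,2],[10,90]).round(4))
    m=(C[...,2]>-.02)&(C[...,2]<.004)&(abs(C[...,0]-.606)<.2)&(abs(C[...,1])<.2); print('bench',np.median(C[m][:,2]).round(4))
g=arm.grab_frame('scene')
# foot bottom: expected silhouette bottom row for sphere center
c=np.array([.6007,.0264,.2282-.129+.012]); print(proj(g,c), 12*g['fy']/1000/1.2)
```

```text
scene 757 0.0893 [0.0868 0.0916]
bench -0.0005
top 261 0.0909 [0.0871 0.0947]
bench 0.0003
(np.float64(287.7004844273527), np.float64(252.19422686810088)) 4.496488711831297
```

```bash
python3 -m inch '1 -0.003 0 0 0 0 0; 1 -0.003 0 0.015 0 0 0; 1 -0.003 0 0.03 0 0 0; 1 -0.003 0 0.04 0 0 0; 1 -0.003 0 0.05 0 0 0; 1 -0.003 0 0.06 0 0 0; 1 -0.003 0 0.065 0 0 0; 1 -0.003 0 0.065 0 0 0'
python3 - <<'E'
from station import arm
s=arm.get_state();print(s['force'].round(2),s['moment'].round(3))
E
```

```text
t: 19.6
eef_pos: [0.5999, 0.0271, 0.2077]
ee_rot: [-3.14, -0.0, -1.327]
force: [0.4, -0.1, -1.2]
width: 0.0275
[ 0.42 -0.1  -1.24] [ 0.073 -0.013 -0.011]
```

```bash
python3 -m inch '1 0 0 0.01 0 0 0; 1 0 0 0.02 0 0 0; 1 0 0 0.03 0 0 0; 1 0 0 0.04 0 0 0; 1 0 0 0.05 0 0 0; 1 0 0 0.06 0 0 0; 1 0 0 0.06 0 0 0'
python3 - <<'E'
from station import arm
s=arm.get_state();print(s['force'].round(2),s['moment'].round(3))
E
python3 v.py 11
```

```text
t: 20.3
eef_pos: [0.5998, 0.027, 0.1895]
ee_rot: [-3.14, -0.0, -1.327]
force: [0.6, -0.4, -0.7]
width: 0.0276
[ 0.55 -0.42 -0.72] [0.054 0.006 0.013]
tcp [0.5998 0.027  0.1895] rpy deg [-1.7991e+02 -2.0000e-02 -7.6030e+01] t 20.3 F [ 0.6 -0.4 -0.7] w 0.0276
row [ 0.006 -0.001 -0.318] [-0.001 -0.    -0.   ] dist 0.096
```

View pics/V11.png

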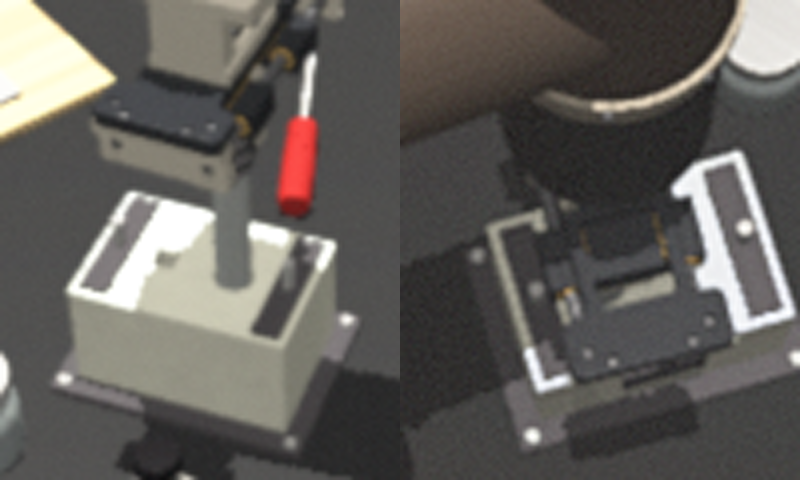

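The tube is entering the wide hole at crop (235,280), with no side load. Expected end is TCP z ≈ 0.144.

```bash
python3 -m inch '1 0 0 0.015 0 0 0; 1 0 0 0.03 0 0 0; 1 0 0 0.045 0 0 0; 1 0 0 0.06 0 0 0; 1 0 0 0.075 0 0 0; 1 0 0 0.09 0 0 0; 1 0 0 0.105 0 0 0; 1 0 0 0.115 0 0 0; 1 0 0 0.125 0 0 0; 1 0 0 0.125 0 0 0'
```

```text
t: 21.4
eef_pos: [0.6, 0.027, 0.152]
ee_rot: [-3.14, -0.0, -1.327]
force: [0.5, -0.7, -0.9]
width: 0.0274
```

```bash
python3 -m inch '1 0 0 0.005 0 0 0; 1 0 0 0.01 0 0 0; 1 0 0 0.015 0 0 0; 1 0 0 0.018 0 0 0; 1 0 0 0.018 0 0 0'
```

```text
t: 21.9
eef_pos: [0.6001, 0.0271, 0.147]
ee_rot: [-3.139, -0.0, -1.327]
force: [-0.1, 0.1, -1.4]
width: 0.0275
```

```bash
python3 -m inch '1 0 0 0.002 0 0 0; 1 0 0 0.004 0 0 0; 1 0 0 0.004 0 0 0'; python3 -m inch '1 0 0 0.002 0 0 0; 1 0 0 0.004 0 0 0; 1 0 0 0.004 0 0 0'
```

```text
t: 22.2
eef_pos: [0.6002, 0.0271, 0.1459]
ee_rot: [-3.139, -0.0, -1.327]
force: [-0.4, -0.5, -0.2]
width: 0.0276
t: 22.5
eef_pos: [0.6001, 0.0271, 0.1446]
ee_rot: [-3.139, -0.0, -1.327]
force: [0.7, -0.6, -0.3]
width: 0.0276
```

```bash
python3 -m inch '1 0 0 0.002 0 0 0; 1 0 0 0.004 0 0 0; 1 0 0 0.004 0 0 0'; python3 -m inch '1 0 0 0.002 0 0 0; 1 0 0 0.004 0 0 0; 1 0 0 0.004 0 0 0'
```

```text
t: 22.8
eef_pos: [0.6001, 0.0271, 0.1434]
ee_rot: [-3.139, -0.0, -1.327]
force: [-0.4, -0.4, -1.0]
width: 0.0274
t: 23.1
eef_pos: [0.6005, 0.0271, 0.143]
ee_rot: [-3.138, -0.001, -1.327]
force: [-2.0, 0.5, 3.8]
width: 0.0273
```

Bottom reached (contact at TCP z 0.143, expected 0.144). Release and go straight up.

```bash
python3 -m inch '1 0 0 -0.001 0 0 0; 0.65 0 0 -0.001 0 0 0; 0.6 0 0 -0.001 0 0 0; 0.4 0 0 -0.001 0 0 0; 0.2 0 0 -0.001 0 0 0; 0.2 0 0 -0.001 0 0 0; 0.2 0 0 -0.001 0 0 0'; python3 -m inch '0.2 0 0 -0.02 0 0 0; 0.2 0 0 -0.06 0 0 0; 0.2 0 0 -0.12 0 0 0; 0.2 0 0 -0.2 0 0 0; 0.2 0 0 -0.35 0 0 0; 0.2 0 0 -0.45 0 0 0; 0.2 0 0 -0.5 0 0 0; 0.2 0 0 -0.5 0 0 0'; python3 v.py 12
```

```text
t: 23.8
eef_pos: [0.6002, 0.0271, 0.1426]
ee_rot: [-3.139, -0.0, -1.327]
force: [0.5, 0.1, 0.1]
width: 0.0615
t: 24.6
eef_pos: [0.6011, 0.0272, 0.2969]
ee_rot: [-3.133, -0.001, -1.327]
force: [-0.2, 0.6, 0.2]
width: 0.07
tcp [0.6011 0.0272 0.2969] rpy deg [-1.795e+02 -3.000e-02 -7.601e+01] t 24.6 F [-0.2  0.6  0.2] w 0.07
row [0.005 0.004 0.04 ] [-0.008 -0.001 -0.   ] dist 0.012
```

View pics/S12.png

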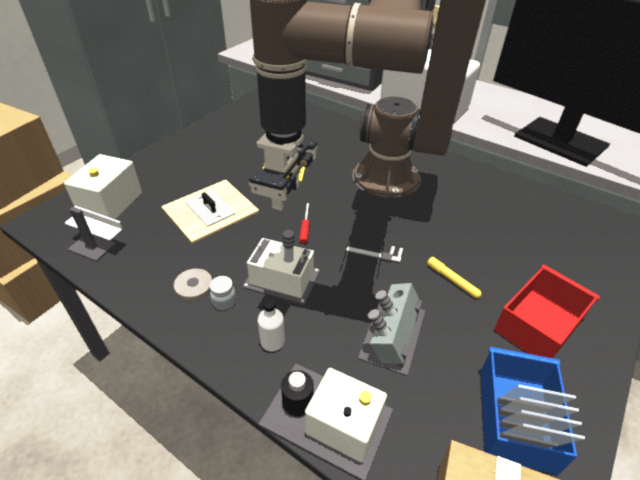

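Tube stands in the magazine at scene (288,250), cover on the board at (210,208), and two short tubes in the rack. Moving aside for a last check from the top.

```bash
python3 -m inch '0.2 -0.12 0.05 -0.02 0 0 0; 0.2 -0.25 0.1 -0.02 0 0 0; 0.2 -0.38 0.16 -0.02 0 0 0; 0.2 -0.5 0.21 -0.02 0 0 0; 0.2 -0.63 0.26 -0.02 0 0 0; 0.2 -0.77 0.32 -0.02 0 0 0; 0.2 -0.77 0.32 -0.02 0 0 0; 0.2 -0.77 0.32 -0.02 0 0 0'
python3 - <<'E'
from h import *
f=grab('top');g=grab('scene');save(f['img'],'tF.png');C=cloud(f);D=cloud(g)
for nm,c in(('top',C),('scene',D)):
    m=(np.hypot(c[...,0]-.6,c[...,1]-.026)<.02)&(c[...,2]>.15)&(c[...,2]<.22); print(nm,'tube top',m.sum(),np.percentile(c[m][:,2],[50,90,98]).round(4),c[m].mean(0).round(4))
    q=c[(abs(c[...,0]-.512)<.1)&(abs(c[...,1]+.369)<.1)&(c[...,2]>.045)&(c[...,2]<.08)]; print('handle',len(q),q.mean(0).round(4) if len(q) else '')
    q=c[(abs(c[...,0]-.512)<.06)&(abs(c[...,1]+.369)<.06)&(c[...,2]>.0)&(c[...,2]<.03)]; print('plate z',np.percentile(q[:,2],[5,50,95]).round(4))
E
```

```text
t: 25.5
eef_pos: [0.4499, 0.2287, 0.2976]
ee_rot: [-3.14, -0.001, -1.324]
force: [-0.1, 0.2, -0.5]
width: 0.0702
top tube top 196 [0.184  0.1873 0.1884] [0.5985 0.0299 0.1791]
handle 254 [ 0.5137 -0.3656  0.057 ]
plate z [0.0111 0.0181 0.023 ]
scene tube top 157 [0.1784 0.185  0.1857] [0.6067 0.0345 0.1737]
handle 95 [ 0.5176 -0.3601  0.0548]
plate z [0.0103 0.0167 0.0205]
```

View pics/tF.png

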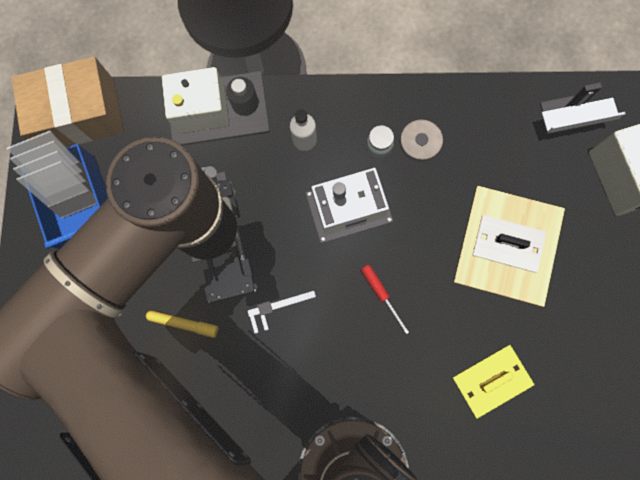

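Top view shows the cover centred on the board at (510,243) and the tube in the wide hole at (340,190). The tube's top is at 0.185–0.188 m, against 0.185 m expected. Nothing else has moved.

```bash
python3 -c "
from station import arm
print(arm.job_done())"
```

```text
the job is handed in; nothing more can be done
None
```

Both steps are done in the order asked, and I handed the job in at about 25.6 s on the robot's clock, against the 61 s limit.

- **Cover:** I lifted it straight off the pins and lowered it onto the plywood board until I felt contact (about 10 N), then released it. It lies right way up, with its plate at about 17–18 mm against 18 mm expected. The gripper let go about 1.5 mm from the board centre I measured.
- **Long tube:** I drew it out along its measured axis, a 33.1° lean, and lowered it into the wide hole with no side load. It met the bottom at a tool height of 0.143 m, where 0.144 m was expected, with 3.8 N of contact force. After release its top reads 0.185 m in the scene view and 0.188 m in the top view, against 0.185 m expected.
- **Rest of the bench:** The last pictures show nothing else shifted. In the last picture from above, the arm, parked clear, hid most of the rack. The scene picture just before that showed both short tubes in place.

**Disagreement:** The two cameras put the hole about 2–3 mm apart, within their calibration. I corrected from the tube against the hole in the same picture, and it went in without resistance.

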